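# Point out the bottle and the open compartment

### The arm

A 7-joint arm with a two-finger parallel gripper is mounted at the origin on a cart in front of the work surface, level with it; the furniture and walls round the work are solid. World frame = base frame: x ahead of the robot, y to its left, z up, the work surface at z = 0. Lengths are in m, angles in rad, forces in N, time in s.
With the tool pointing down it reaches from about 0.4 to 0.875 m from the base axis. Payload 4.4 kg.
Tool frame: the origin (TCP) lies between the finger pads, 19 mm behind the fingertips; this is the grasp point; z points along the fingers, y is the line along which they close (so a half turn about z gives the same grasp; the last joint's range is limited). The gripper opens to 85 mm and grips with 20 to 120 N. Pads are 22 mm wide; open, the fingers measure 114 mm over their backs; the gripper's body (76 mm by 85 mm) begins 54 mm behind the grasp point. The pads swing forward as they close: fully open they stand 13 mm farther back than shut.
Start: joints at [-1.368, 0.628, 0.038, 1.517, -0.027, 0.996, -0.02], TCP at [0.173, 0.627, 0.25] pointing down, gripper open.
Joint ranges: [-3.06, 3.06], [-0.37, 2.12], [-1.25, 1.32], [0.18, 2.47], [-1.1, 4.24], [0.23, 1.98], [-2.94, 2.94]. Speed limits (rad/s): [2.57, 2.57, 3.14, 3.14, 3.14, 3.14, 3.14].

### API

Orientations are given as a unit quaternion [x, y, z, w].
In Python, from workcell import bot, fingers, inverse_kinematics, camera, ticket, readout gives the robot as it stands. Calls block until the motion is done:
- bot.goto(position, orientation): joint-space move of the TCP to a pose.
- bot.line_to(position, frame=None, velocity=0.15, stop_force=None): straight line of the TCP; frame=None keeps the orientation; velocity is the mean speed in m/s. With stop_force (N) it stops when the force on the tool has changed by that much, and returns True; else False.
- bot.move_joints(angles): joint-space move.
- fingers.gripper_to(opening): opening from 0.0 (shut) to 1.0 (fully open); the grip force is fixed at half the most; returns when the fingers have stopped.
- bot.dwell(seconds).
- inverse_kinematics(position, orientation): joint angles nearest the present ones, or None.
- camera(name): name is "scene" or "top"; returns a dict with "img" (400x640x3 uint8, red, green, blue), "z_map" (400x640 float32, m along the optical axis (not along the pixel's ray), 0 where there is no reading), "mtx" (3x3 intrinsics, pixels), "T" (4x4, takes a point from camera to world coordinates). Camera axes: x right, y down, z forward; pixel columns grow to the right and rows downward; lengths in m; the calibration is good to about 2 mm. A picture is of the moment at which its call begins.
A pose or a line that the arm cannot do raises bot.MotionError and nothing moves.
- ticket.sign_off(): hands the job in; it is judged then, once.
Readings, each from a call of its own:
- readout.current_clock(): time.
- readout.current_q(): joint angles.
- readout.current_dq(): joint speeds.
- readout.current_effort(): joint torques, N m.
- readout.current_ee_pos(): TCP position.
- readout.current_tcp_rot(): TCP orientation.
- readout.current_contact_force(): force on the tool from outside, world axes, zero at the start.
- readout.current_ft_torque(): the same for the moment, N m.
- readout.current_grip_width(): opening from 0.0 (shut) to 1.0 (fully open).
- readout.current_gripper_force(): force on a finger pad.
Only numpy, scipy, OpenCV 4.12 (cv2) and the standard library are available. Lean on these libraries where they do the work, as an engineer would, in place of code of your own. Each camera call takes 0.05 s, during which the arm holds its last target. There are 200 camera calls.

### The job

Show a colleague what goes where on the medicine desk, by pointing only: with the fingers straight down, point at the cap of the tallest of the three loose tablet bottles from a few centimetres above it and hold still for two seconds, then point in the same way at the one pill-organiser compartment whose lid stands open and hold still for two seconds. Finish there, still pointing at the compartment. Do not touch any bottle or organiser, and do not bring the fingers down over either of the other bottles.

Things in the scene. Friction and masses are not known exactly. Their poses are not given: they have to be found in the camera images.
- bottle_tall: white plastic tablet bottle with a ribbed round cap, standing upright, 48 mm across and 78 mm tall; origin at the centre of its underside, z up. The tallest of the three: the first thing to point at. The three bottles stand in a loose row behind the organisers, at least 6 cm apart, in any order.
- tall_cap (a point): centre of the top of the cap of the tallest bottle, 78 mm above the desk; z up
- bottle_mid: white plastic tablet bottle with a ribbed round cap, standing upright, 43 mm across and 66 mm tall; origin at the centre of its underside, z up. Leave alone.
- mid_cap (a point): centre of the top of the cap of the middle-sized bottle, 66 mm above the desk; z up
- bottle_small: white plastic tablet bottle with a ribbed round cap, standing upright, 38 mm across and 56 mm tall; origin at the centre of its underside, z up. Its cap is green, those of the other two are white. Leave alone.
- small_cap (a point): centre of the top of the cap of the smallest bottle, 56 mm above the desk; z up
- organiser_open: seven-compartment pill organiser, 186 mm long (its y), about 38 mm deep (its x) and 24 mm tall, lying flat on the desk; a row of seven flat lids on a pitch of 26.5 mm, hinged along the +x long edge (away from the robot). Origin at the underside, under the middle compartment, z up. One lid stands open, the other six are shut. It lies left or right, swapped at random with the other organiser.
- open_mouth (a point): centre of the mouth of the open compartment, 23 mm above the desk, the second thing to point at; x across the organiser, y along it, z up. The mouth is about 30 mm (x) by 25 mm (y). The open lid is hinged 17 mm from here in +x, stands up to 35 mm above the mouth and leans away from it in +x
- organiser_open_lid_3 (a joint): opening angle of the open lid: 0 shut, 1.57 upright, 2.09 fully open leaning back; starts between 1.9 and 2.08 and stays where it is unless touched
- organiser_shut: seven-compartment pill organiser, 186 mm long (its y), about 38 mm deep (its x) and 24 mm tall, lying flat on the desk; a row of seven flat lids on a pitch of 26.5 mm, hinged along the +x long edge (away from the robot). Origin at the underside, under the middle compartment, z up. All its lids are shut. Leave alone.
Things that resemble listed ones, but are neither listed nor needed, are in the scene too. Leave any yellow look-alike of the bottle_tall alone.

How it is judged:
By the outcome, as a careful person would: the job done as asked, in the order asked, and still so for the second after the job is handed in, with the robot touching nothing.
It also fails if it takes over 38 s, if anything falls off the work surface, if the arm or the gripper's body presses on something with over 40 N, if the wrist force passes 120 N, or if a joint passes its speed limit or range.

## Working session

There is one attempt and no reset: what is moved stays moved. The work goes in short steps, each a Python script; the robot and the scene stay as the last script left them, time stands still between calls to the robot, and variables do not carry over. Pictures are saved under pics/ and viewed, at most 10 in all, crops included, and the job is handed in when it is done.

```bash
mkdir -p pics
python3 - <<'E'
from workcell import *
import cv2,numpy as np
for n in ("scene","top"):
    c=camera(n); np.savez(f"{n}.npz",**c); cv2.imwrite(f"pics/{n}0.png",c["img"][:,:,::-1])
    print(n,c["T"].round(3).tolist(),c["mtx"].tolist())
print(readout.current_clock(),readout.current_tcp_rot(),readout.current_grip_width())
E
```

```text
scene [[0.752, -0.304, 0.584, -0.008], [-0.658, -0.311, 0.686, -0.515], [-0.027, -0.901, -0.434, 0.473], [0.0, 0.0, 0.0, 1.0]] [[421.8652777770527, 0.0, 317.1878128184005], [0.0, 421.8652777770527, 201.49466211252246], [0.0, 0.0, 1.0]]
top [[0.019, -0.992, 0.125, 0.415], [-1.0, -0.021, -0.007, 0.09], [0.01, -0.125, -0.992, 1.048], [0.0, 0.0, 0.0, 1.0]] [[373.23255015501445, 0.0, 319.0882396261209], [0.0, 373.23255015501445, 198.291961810961], [0.0, 0.0, 1.0]]
0.1 [ 1.33970164e-01  9.90984978e-01 -8.72579850e-04 -8.55097701e-05] 0.9970639708713553
```

View pics/scene0.png

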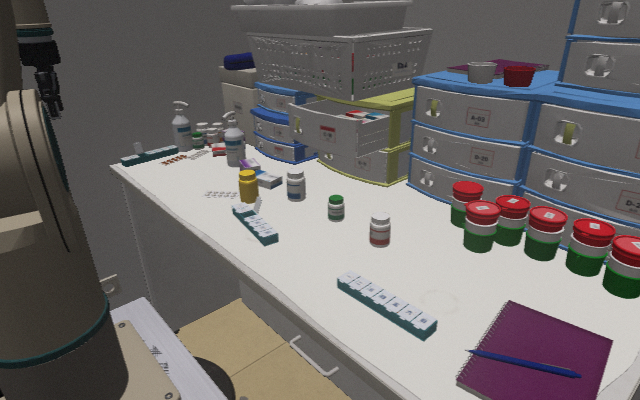

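View pics/top0.png

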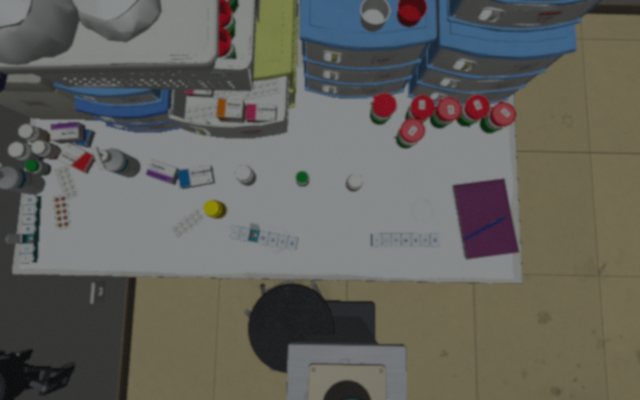

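The scene view shows the open organiser in the left half (open lid near scene (257,205), top (253,230)). The bottles, in the top view, are at (245,175), green (302,178) and (355,182), with a yellow look-alike at (214,209). Next I'll measure heights and positions.

```bash
cat > h.py <<'E'
import numpy as np,cv2
def load(n): return dict(np.load(n+".npz"))
def cloud(c):
    v,u=np.mgrid[:400,:640]; z=c["z_map"]; K=c["mtx"]
    p=np.stack([(u-K[0,2])/K[0,0]*z,(v-K[1,2])/K[1,1]*z,z],-1)
    return p@c["T"][:3,:3].T+c["T"][:3,3]
def ray(c,u,v,h):
    d=c["T"][:3,:3]@np.linalg.solve(c["mtx"],[u,v,1]); o=c["T"][:3,3]
    return o+d*(h-o[2])/d[2]
E
python3 - <<'E'
from h import *
t=load("top");P=cloud(t);z=P[...,2]
print("desk z",np.median(z[200:225,300:360]))
m=((z>.012)&(z<.12)).astype(np.uint8); m[:, :140]=0; m[:150]=0; m[265:]=0
n,l,s,ce=cv2.connectedComponentsWithStats(m)
for i in range(1,n):
    if s[i,4]<15: continue
    k=l==i; q=P[k]; h=np.percentile(q[:,2],90); top=k&(z>h-.008)
    v,u=np.nonzero(top); print(s[i],"h",h.round(4),"max",q[:,2].max().round(4),"topc",u.mean().round(1),v.mean().round(1),P[top].mean(0).round(4))
s_=load("scene");Q=cloud(s_)
mm=((Q[...,2]>.012)&(Q[...,2]<.12)&(Q[...,0]<.75)&(Q[...,1]<.5)).astype(np.uint8)
n,l,s,ce=cv2.connectedComponentsWithStats(mm)
for i in range(1,n):
    if s[i,4]<60: continue
    q=Q[l==i]; h=np.percentile(q[:,2],98); tt=q[q[:,2]>h-.006]
    print("scene",s[i],"h",h.round(4),((tt.min(0)+tt.max(0))/2).round(4))
a=t["img"][150:260,195:375,::-1]; b=s_["img"][160:260,200:400,::-1]
cv2.imwrite("pics/cropt.png",cv2.resize(a[60:110,20:120],None,fx=7,fy=7,interpolation=cv2.INTER_CUBIC))
cv2.imwrite("pics/crops.png",cv2.resize(b,None,fx=4,fy=4,interpolation=cv2.INTER_CUBIC))
E
```

```text
desk z 4.217478232926286e-05
[ 146  160   68   29 1146] h 0.0375 max 0.0422 topc 161.7 171.2 [0.6079 0.5164 0.0362]
[236 165  20  21 321] h 0.0796 max 0.0835 topc 243.0 172.5 [0.601  0.2851 0.0777]
[296 171  14  16 174] h 0.0582 max 0.0599 topc 302.0 176.8 [0.5969 0.1302 0.056 ]
[346 174  17  18 231] h 0.0681 max 0.071 topc 355.5 180.4 [ 0.5882 -0.013   0.066 ]
[ 453  178   67   80 1882] h 0.0165 max 0.0271 topc 486.4 219.1 [ 0.4962 -0.3842  0.0143]
[204 200  23  19 344] h 0.0794 max 0.0823 topc 211.4 207.7 [0.5062 0.3632 0.0777]
[229 223  70  28 854] h 0.0267 max 0.0591 topc 264.2 237.3 [0.4332 0.2301 0.0249]
[372 234  68  14 894] h 0.0261 max 0.0298 topc 405.5 240.2 [ 0.433  -0.1555  0.0238]
[465 247  10  13  53] h 0.0151 max 0.0165 topc 469.4 252.8 [ 0.4021 -0.3342  0.0135]
scene [286 128  83  35 308] h 0.1197 [0.7144 0.3322 0.1169]
scene [ 232  163   51   79 1723] h 0.0788 [0.507  0.3629 0.0771]
scene [287 168  19  31 513] h 0.0796 [0.6026 0.2833 0.077 ]
scene [328 195  17  24 357] h 0.0577 [0.5973 0.1305 0.055 ]
scene [ 461  200   40   50 1469] h 0.0925 [ 0.7206 -0.1591  0.0905]
scene [370 212  21  32 594] h 0.0673 [ 0.5894 -0.0123  0.0647]
scene [608 245  32  49 917] h 0.0921 [ 0.7445 -0.4017  0.0902]
scene [ 338  270  100   66 2008] h 0.0256 [ 0.434  -0.1562  0.0233]
scene [ 456  301  151   99 4858] h 0.0234 [ 0.4698 -0.3716  0.0213]
scene [   0  313  180   87 7752] h 0.1183 [ 0.0038 -0.0422  0.1161]
scene [581 333  32  23 163] h 0.0137 [ 0.5829 -0.4285  0.013 ]
```

View pics/cropt.png

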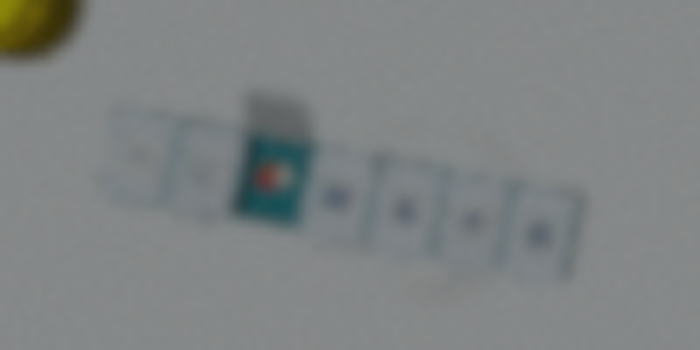

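View pics/crops.png

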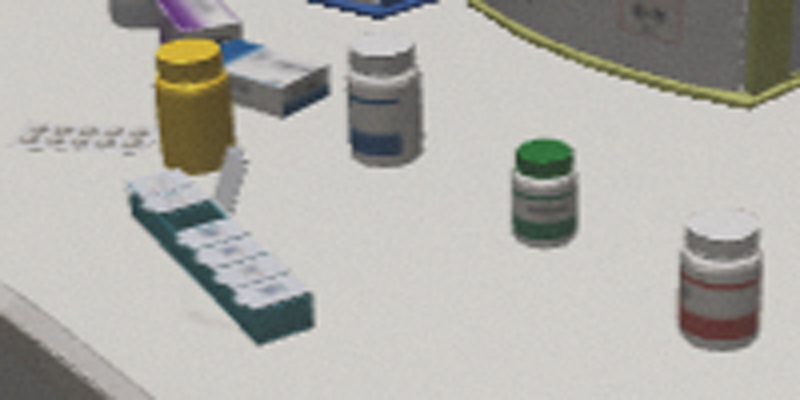

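The left white bottle is 78–80 mm high, so it is the tall one, at about (0.602, 0.284) in both views. The right one is 66 mm and the green one 56 mm. The teal open compartment is third from the left, at crop (273,180), or top pixel (253.6,235.3). I'll fix the mouth position and check it against the seven-lid pitch.

Run:
```python
from h import *
from workcell import *
t=load("top"); f=lambda x,y,h: ray(t,215+(x+.5)/7-.5,210+(y+.5)/7-.5,h)
# teal blob within organiser
hsv=cv2.cvtColor(t["img"],cv2.COLOR_RGB2HSV); m=cv2.inRange(hsv,(80,90,30),(100,255,255)); m[:,:228]=0;m[:,300:]=0;m[:222]=0;m[252:]=0
n,l,s,ce=cv2.connectedComponentsWithStats(m); i=1+s[1:,4].argmax()
print("teal",s[i],ce[i],ray(t,*ce[i],.023).round(4), ray(t,*ce[i],.012).round(4))
c=[f(*p,.024) for p in ((112,103),(100,195),(583,190),(570,278))]
C=np.mean(c,0); L=(c[0]+c[1]-c[2]-c[3])/2; D=(c[0]+c[2]-c[1]-c[3])/2
print("centre",C.round(4),"len",np.linalg.norm(L),"depth",np.linalg.norm(D)); y=L/np.linalg.norm(L)
print("mouth by pitch",(C+y*.053).round(4),(C+y*.0265).round(4),"eye",f(273,180,.023).round(4),"yaw",np.degrees(np.arctan2(-y[0],y[1])))
print("tall cap rays",ray(t,244.5,173.5,.078).round(4))
q=[0,1,0,0]
for p in ([.602,.284,.25],[.602,.284,.132],[.44,.256,.25],[.44,.256,.077]): print(inverse_kinematics(p,q))
# shut organiser lid centre check of whole-row pts, cap centre by bright mask
g=cv2.cvtColor(t["img"],cv2.COLOR_RGB2GRAY)[160:190,232:260]; print(g[::2,::2])
```

```text
teal [249 236   9   5  32] [253.15625 238.4375 ] [0.4295 0.2604 0.023 ] [0.4297 0.2622 0.012 ]
centre [0.4342 0.2328 0.024 ] len 0.18646060542150258 depth 0.03511850234410645
mouth by pitch [0.4425 0.2851 0.024 ] [0.4384 0.259  0.024 ] eye [0.4381 0.2596 0.023 ] yaw -9.046776759745768
tall cap rays [0.5984 0.2811 0.078 ]
[-0.4804154   0.65169029 -0.00444356  1.46832365  0.00315985  1.0215857
  1.08519854]
[-0.45702579  0.78238907 -0.04511528  1.57042532  0.0447829   0.7897888
  1.05022499]
[-0.59756858  0.42761337  0.02182449  1.90565348 -0.01251366  0.80845478
  1.00173004]
[-0.55092539  0.70599211 -0.04653699  2.04402918  0.07885407  0.39320636
  0.91158851]
[[135 135 135 135 135 135 135 136 136 135 135 135 135 135]
 [135 136 135 136 135 135 136 135 135 136 135 135 136 134]
 [136 135 136 134 131 131 133 130 133 134 135 135 136 135]
 [136 136 134 133 131 133 133 127 115 126 134 136 135 135]
 [135 135 133 135 134 135 134 134 124 111 125 134 136 136]
 [135 132 134 135 135 135 135 135 131 110  99 124 135 135]
 [135 127 131 135 134 135 135 135 134 110  84 100 130 135]
 [135 131 134 135 136 135 136 136 132 107  92  75 115 135]
 [135 134 130 134 134 134 135 135 121  98  86  62 106 134]
 [135 134 123 122 130 130 130 118 101  95  70  58 105 134]
 [136 135 130 116 105 104 102  94  89  77  57  64 117 135]
 [136 136 135 131 106  86  85  83  69  58  59  94 129 135]
 [136 135 135 135 130 110  86  69  64  72  98 127 135 136]
 [135 136 136 135 134 134 127 119 116 124 132 135 135 135]
 [137 135 136 135 134 135 136 134 134 135 134 135 136 135]]
```

Mouth is at (0.438, 0.259) by pitch and by eye (organiser length 186 mm, as it should be), and the cap is at (0.602, 0.284).

Run:
```python
from workcell import *
import cv2
q=[0,1,0,0]
fingers.gripper_to(0.0)
bot.goto([.602,.284,.25],q)
bot.line_to([.602,.284,.132]); bot.dwell(2.6)
print(readout.current_ee_pos(),readout.current_tcp_rot(),readout.current_grip_width(),readout.current_clock())
cv2.imwrite("pics/cap.png",cv2.resize(camera("scene")["img"][100:250,180:380,::-1],None,fx=4,fy=4))
```

```text
[0.60198064 0.28400569 0.1319755 ] [ 5.38422234e-06  1.00000000e+00 -1.66696262e-06 -2.34080812e-05] 0.00127389586710374 6.3833
```

View pics/cap.png

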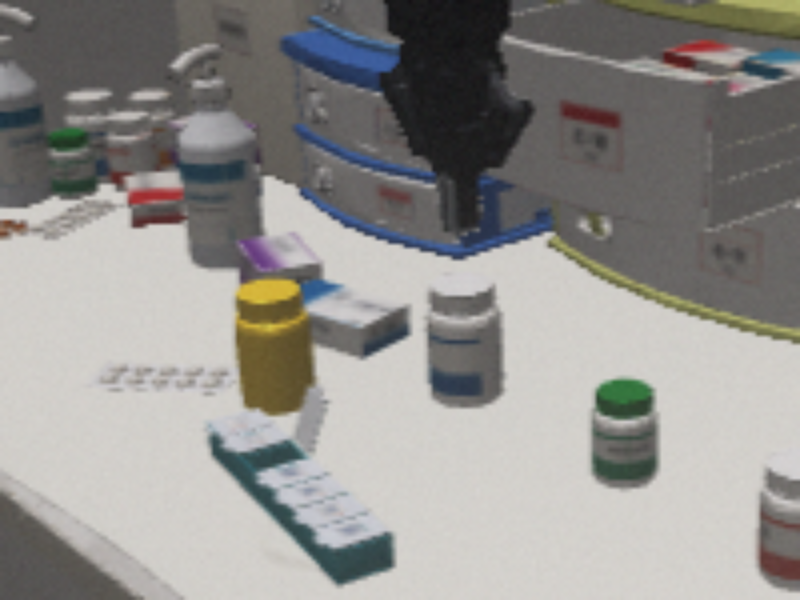

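The fingertips (crop (463,235)) hang centred over the white cap (463,285), with a gap of about 3.5 cm and nothing disturbed. Next is the compartment.

Run:
```python
from workcell import *
import cv2
q=[0,1,0,0]
bot.line_to([.602,.284,.20])
bot.line_to([.438,.259,.20])
bot.line_to([.438,.259,.079],velocity=.1); bot.dwell(2.6)
print(readout.current_ee_pos(),readout.current_tcp_rot(),readout.current_contact_force(),readout.current_clock())
cv2.imwrite("pics/mouth.png",cv2.resize(camera("scene")["img"][130:250,200:360,::-1],None,fx=5,fy=5,interpolation=cv2.INTER_CUBIC))
```

```text
[0.43801146 0.25899436 0.07901069] [-2.73338492e-06  1.00000000e+00  2.61410082e-06  1.65377425e-05] [-0.2830139   0.42419515 -0.4435346 ] 12.25
```

View pics/mouth.png

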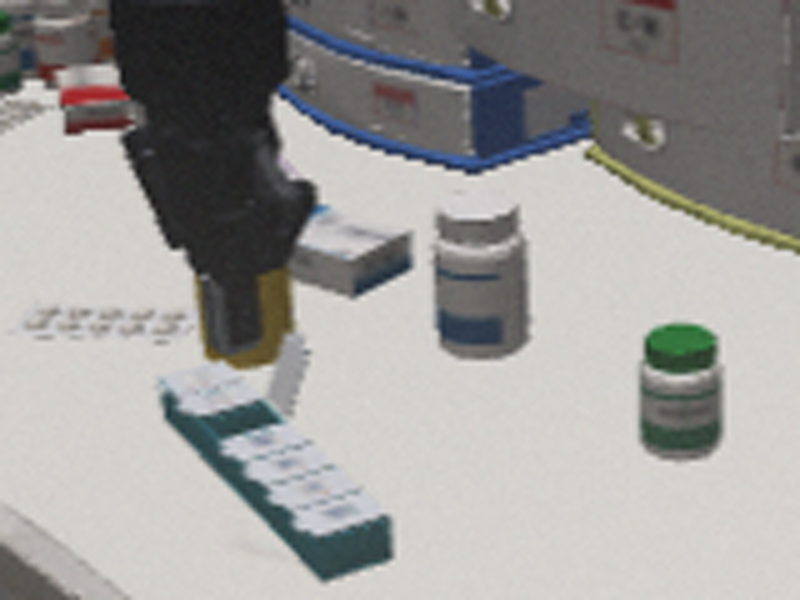

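The tip is at crop (237,352) and the mouth centre at about (246,416), with the lid untouched. I'll check the small lateral offset by projection.

Run:
```python
from h import *
c=load("scene"); Ti=np.linalg.inv(c["T"])
for p in ([.438,.259,.06],[.438,.259,.023],[.438,.265,.023],[.443,.259,.023]):
    q=c["mtx"]@(Ti@[*p,1])[:3]; print(p,(q[:2]/q[2]-[200,130])*5)
print(ray(c,200+246/5,130+416/5,.023))
```

```text
[0.438, 0.259, 0.06] [232.50686037 348.62683499]
[0.438, 0.259, 0.023] [240.41060147 420.01037562]
[0.438, 0.265, 0.023] [233.4388238  415.78320495]
[0.443, 0.259, 0.023] [249.45037407 416.58343214]
[0.4421559  0.26065097 0.023     ]
```

```bash
python3 -c "
from workcell import *
print(ticket.sign_off())"
```

```text
the job is handed in; nothing more can be done
None
```

The arm pointed at the cap of the tallest bottle and then at the open compartment, each from about 3.5 cm above and held for 2.6 s. It touched nothing, and the job was handed in at about 12 s with the arm still pointing at the compartment.

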